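Clamp a bonded brake shoe in locking pliers, then release it

TASK

The rubber block of the brake shoe has just been glued to its carrier and must be pressed. Close the locking pliers that have the shoe between their jaws until they snap over centre and lock on it, let go and leave them locked by themselves for at least three seconds, then push the release lever outward so that they spring wide open again, with the shoe still lying in its place between the jaws. Leave the empty pliers alone.

Things in the scene. Friction and masses are not known exactly. Their poses are not given: they have to be found in the camera images.
- pliers: Steel locking pliers that hold the brake shoe between their jaws, lying flat on a dark base plate (8 mm thick, x -35 to 85, y -43 to 53 mm) fixed to the bench. Origin on the bench under the pliers' head; x points to the jaws, y to the side of the moving handle, z up. Handles stick out behind the plate, at z 28 to 46. Jaw faces at y -9 and, locked, y 9; tops at z 48.
- squeeze (a point): Where to squeeze both handles from above: on pliers at x -72, y 0, z 37 mm, fixed. Fixed handle: bar along x, y -16 to -4, to x -88 (14 mm thick screw on to x -100). Moving handle: 12 wide, to x -95, y 4 to 16 when locked, outer face at y 32 here when open. So 48 mm wide open, 32 locked. Needs up to about 20 N, then snaps shut alone.
- handle (a joint): Swing of the moving handle (hinged at x -5, y 12 mm of pliers), rad: 0 sprung wide open as at the start, grows as it is squeezed toward the fixed handle, over centre at about 0.19, locked at 0.24. Once locked it stays; pulling it open without the lever would take 15 N or more. The moving jaw follows the handle.
- release (a joint): Dark release lever in the moving handle, rad relative to it: 0 at rest (sprung back), at most 0.4 when its tail is pushed outward (+y of pliers, away from the fixed handle). About 6 N at the paddle; after some 15 mm of push the handle comes over centre and springs open, carrying the lever away (paddle then 31 mm from its locked place).
- paddle (a point): Middle of the inner face (the one toward the fixed handle's side) of the paddle at the lever's tail, behind both handles; push here outward. Paddle 26 long, 6 thick, 16 mm high (z 29 to 45). Moves with the lever: with the handle locked it lies at x -132, y 4.5, z 37 mm of pliers, and the space beside it to -y is free.
- shoe: Loose bicycle brake shoe 46 x 18 x 14 mm, 60 g: aluminium carrier (-y side) with dark rubber block (+y side), on a ledge (top z 28 mm) between the jaws, long way along the pliers. Origin: centre of its underside, z up. Its place: about x 52, y 0 to 4, z 28 mm of pliers.
- spare_pliers: An identical pair of locking pliers on its own plate, with nothing between its jaws, not to be touched. Same frame as pliers. Which of the two stands left and which right varies.

How it is judged:
On the way, in this order (a step that is already met when the one before it is completed fails the run):
1. the pliers are locked on the shoe by themselves, the robot touching neither, for 2.5 s (value of joint handle above 0.22 rad and contact force between pliers and shoe above 3 N and contact force between each of the arm, the fingers and pliers below 0.3 N), for 2.5 s.
2. the release lever is pushed while the handle is still near its locked place (value of joint release above 0.08 rad and value of joint handle above 0.12 rad), for 0.02 s.
At the end, for the whole second after the job is handed in: The handle is sprung wide open (within 0.04 rad of 0), the release lever is back at rest (below 0.06 rad), and the shoe lies flat and still on the ledge between the jaws, within about 15 mm of where it was (value of joint handle below 0.04 rad and value of joint release below 0.06 rad and x of shoe in the frame of pliers between 0.037 and 0.067 m and y of shoe in the frame of pliers between -0.012 and 0.015 m and z of shoe in the frame of pliers above 0.023 m and angle between shoe's own z axis and vertical below 0.2 rad and linear speed of shoe below 0.02 m/s); the robot touches nothing.
It fails at once if the empty pliers are touched (more than 3 N) (contact force between any of the arm, the fingers and spare_pliers above 3 N).
It also fails if it takes over 38 s, if anything falls off the work surface, if the arm or the gripper's body presses on something with over 40 N, if the wrist force passes 120 N, or if a joint passes its speed limit or range.

ROBOT

A 7-joint arm with a two-finger parallel gripper is mounted at the origin on a cart in front of the work surface, level with it; the furniture and walls round the work are solid. World frame = base frame: x ahead of the robot, y to its left, z up, the work surface at z = 0. Lengths are in m, angles in rad, forces in N, time in s.
With the tool pointing down it reaches from about 0.4 to 0.85 m from the base axis. Payload 10.4 kg.
Tool frame: the origin (TCP) lies on the centre line of the jaws, within the pads' length; the fingertips stand 22 mm ahead of it and the grasp point (between the pads) lies 3 mm ahead of it; z points along the fingers, y is the line along which they close (so a half turn about z gives the same grasp; the last joint's range is limited). The gripper opens to 87 mm and grips with 3 to 60 N. Pads are 19 mm wide; open, the fingers measure 117 mm over their backs; the gripper's body (75 mm by 190 mm) begins 51 mm behind the grasp point.
Start: joints at [-1.36, 0.332, -0.065, 1.46, 0.022, 1.35, -0.088], TCP at [0.145, 0.608, 0.245] pointing down, gripper open.
Joint ranges: [-2.6, 2.6], [-0.5, 2.12], [-1.47, 1.34], [0.16, 2.42], [-1.27, 4.41], [0.06, 2.06], [-2.6, 2.6]. Speed limits (rad/s): [2.22, 2.22, 2.79, 2.79, 3.14, 3.14, 3.14].

INTERFACE

Orientations are given as a unit quaternion [x, y, z, w].
In Python, from bench import r gives the robot as it stands.
- The arm moves only by the shell command python3 jog.py 'ROWS' [FORCE]. ROWS is a JSON list of rows, 1 to 12 of them, each of 5 numbers: dx, dy, dz in m, then a turn about the tool's z in rad, then the finger opening in m; each row is the pose to reach, as a shift and turn from the pose commanded when the command began, along the tool's axes at that moment; what a row does not reach only later rows make up. A row lasts 1/10 s, in which the tool goes at most 0.05 m and 0.15 rad, less where a joint would pass 70% of its speed; a pose out of reach is approached as far as the arm can. The fingers move at their own pace and stop on an object; FORCE is the grip in N (left out, the last holds). Time passes only in rows, so rows that do not move let the fingers close. It prints the time, the measured TCP pose, the force, the opening and the grip force at its end.
- r.read_state(): the state, without advancing time (a new reading comes with each control period).
- r.camera(name): name is "scene" or "top"; returns a dict with "img" (480x640x3 uint8, red, green, blue), "fx", "fy", "cx", "cy" (pixels), "pose" (4x4, takes a point from camera to world coordinates). Camera axes: x right, y down, z forward; pixel columns grow to the right and rows downward; lengths in m; the calibration is good to about 2 mm. A picture is of the moment at which its call begins. There is no depth.
- r.close_job(): hands the job in; it is judged then, once.
The state is a dict: "time": time; "joint_positions": joint angles; "joint_vel": joint speeds; "joint_torque": joint torques, N m; "ee_pos": TCP position; "eef_rot": TCP orientation; "ft_force": force on the tool from outside, world axes, zero at the start; "torque": the same for the moment, N m; "width": finger opening in m; "grip_force": force on a finger pad.
Only numpy, scipy, OpenCV 4.12 (cv2) and the standard library are available. Lean on these libraries where they do the work, as an engineer would, in place of code of your own. Each camera call takes 0.05 s, during which the arm holds its last target. There are 200 camera calls.

## Working session

There is one attempt and no reset: what is moved stays moved. The work goes in short steps, Python scripts to look and compute and a shell command to move; the robot and the scene stay as the last step left them, time stands still between calls to the robot, and variables do not carry over. Pictures are saved under pics/ and viewed, at most 10 in all, crops included, and the job is handed in when it is done.

```bash
mkdir -p pics; ls; python3 - <<'E'
from bench import r
import cv2,numpy as np
for n in("scene","top"):
    c=r.camera(n);cv2.imwrite(f"pics/{n}0.png",c["img"][:,:,::-1]);np.savez(f"{n}0.npz",**c)
    print(n,c["fx"],c["fy"],c["cx"],c["cy"],np.round(c["pose"],4).tolist())
s=r.read_state();print(s["time"],s["ee_pos"],s["eef_rot"],s["width"],s["ft_force"])
E
```

```text
bench.py
jog.py
pics
scene 600.1063133417507 600.1063133417507 318.9907435555481 241.84012135767242 [[0.89, -0.3556, 0.2854, 0.2675], [-0.4559, -0.6775, 0.5772, -0.6227], [-0.0119, -0.6438, -0.7651, 0.8848], [0.0, 0.0, 0.0, 1.0]]
top 561.5563772393466 561.5563772393466 322.2199040307607 245.76802744740232 [[-0.0023, -0.9984, 0.0572, 0.5132], [-0.9999, 0.0031, 0.0134, 0.0001], [-0.0135, -0.0572, -0.9983, 0.9646], [0.0, 0.0, 0.0, 1.0]]
0.1 [0.1447117  0.60769197 0.24382317] [ 1.16611770e-01  9.93177367e-01 -6.40302444e-04 -5.76715111e-05] 0.08707664306633288 [-0.58865224  0.01565231 -0.46836737]
```

View pics/scene0.png

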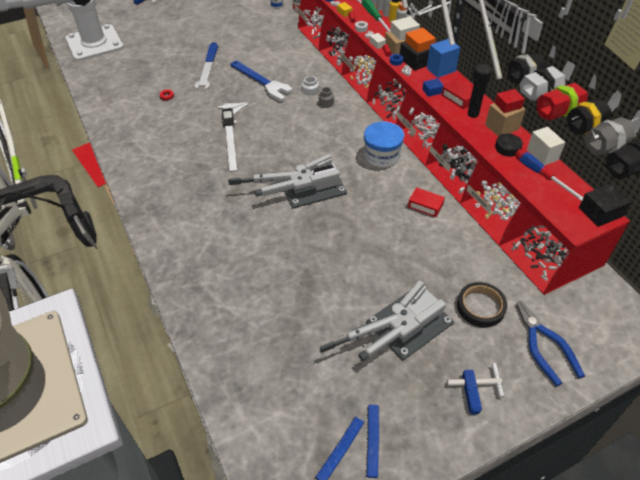

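View pics/top0.png

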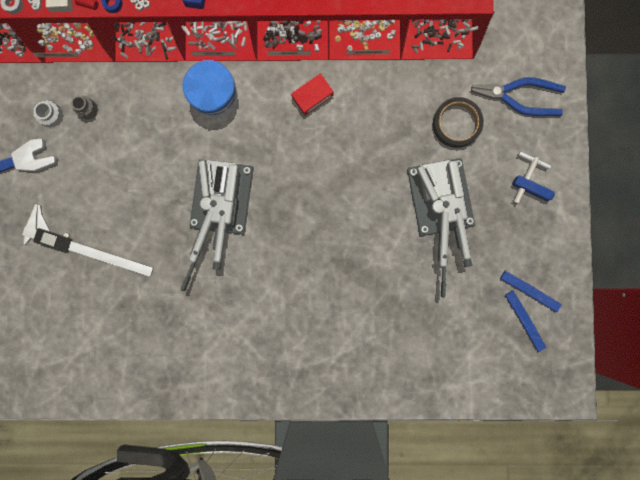

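The left pliers, near (215,200) in top and (300,185) in scene, have a dark shoe in their jaws. The right pair, near (445,200), is empty. Next I'll enlarge the left pair in both views.

```bash
python3 - <<'E'
import cv2,numpy as np
a=np.load("top0.npz")["img"][150:300,170:270,::-1];b=np.load("scene0.npz")["img"][145:215,220:355,::-1]
cv2.imwrite("pics/c1.png",cv2.resize(a,None,fx=4,fy=4,interpolation=cv2.INTER_CUBIC))
cv2.imwrite("pics/c2.png",cv2.resize(b,None,fx=5.9,fy=5.9,interpolation=cv2.INTER_CUBIC))
E
```

```text
(no output)
```

View pics/c1.png

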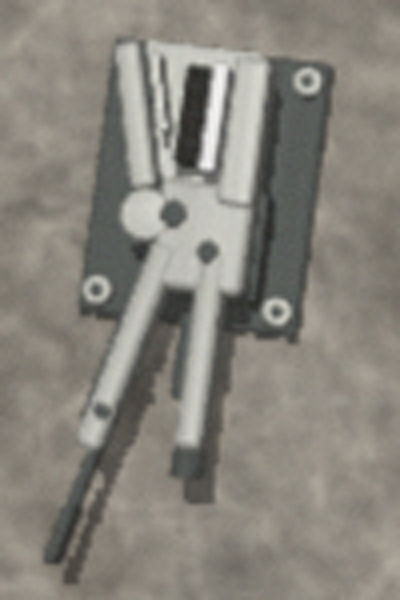

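View pics/c2.png

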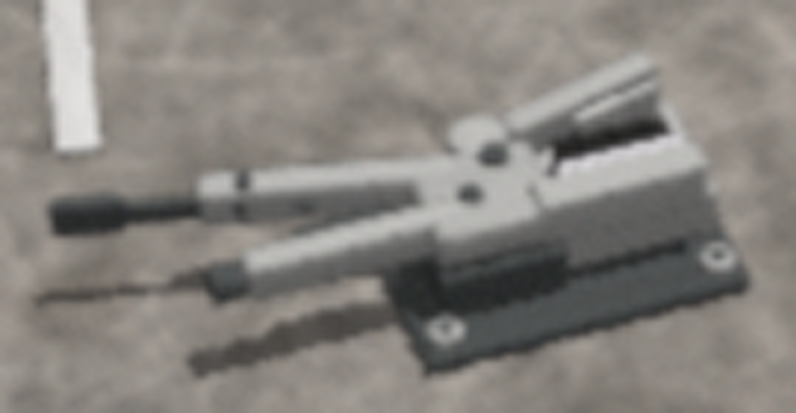

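The top crop shows the plate corners (crop px) at (332,66), (294,342) and (82,315). The head pins are at (173,213) and (207,251), the moving-handle pin at (102,410), the screws at (307,80), (276,312) and (96,289), and the fixed-handle screw end at about (184,475). The scene crop shows the same pins at (491,153), (470,193) and (242,180), and the screws at (717,255) and (447,328). I'll triangulate these and fit the frame.

```bash
cat > m.py <<'E'
import numpy as np
from scipy.optimize import least_squares
T=dict(np.load("top0.npz"));S=dict(np.load("scene0.npz"))
top=lambda p:(np.array(p)+.5)/4-.5+[170,150]
sc=lambda p:(np.array(p)+.5)/5.9-.5+[220,145]
def ray(c,p):
    d=c["pose"][:3,:3]@[(p[0]-c["cx"])/c["fx"],(p[1]-c["cy"])/c["fy"],1];return c["pose"][:3,3],d
def at(c,p,z):
    o,d=ray(c,p);return o+d*(z-o[2])/d[2]
def tri(p,q):
    o,d=ray(T,p);o2,d2=ray(S,q)
    k=np.linalg.lstsq(np.c_[d,-d2],o2-o,rcond=None)[0];a=o+k[0]*d;b=o2+k[1]*d2
    return (a+b)/2,np.linalg.norm(a-b)
def fit(L,W):
    L=np.array(L);W=np.array(W)[:,:2]
    l0=L.mean(0);w0=W.mean(0);U,_,V=np.linalg.svd((L-l0).T@(W-w0));R=V.T@np.diag([1,np.linalg.det(V.T@U.T)])@U.T
    t=w0-R@l0;return R,t,(W-t)-L@R.T
E
python3 - <<'E'
from m import *
np.set_printoptions(precision=4,suppress=True)
for n,p,q in [("pinA",(173,213),(491,153)),("pinB",(207,251),(470,193)),("hpin",(102,410),(242,180)),("sTR",(307,80),(717,255)),("sBR",(276,312),(447,328)),("knob",(184,475),(225,292))]:
    print(n,*tri(top(p),sc(q)))
C=[(332,66),(294,342),(82,315)];L=[(.085,-.043),(-.035,-.043),(-.035,.053)]
W=[at(T,top(p),.008) for p in C]
R,t,e=fit(L,W);yaw=np.arctan2(R[1,0],R[0,0]);print(t,yaw,e)
# screws check
for n,p,z in [("sTR",(307,80),.009),("sBR",(276,312),.009),("sBL",(96,289),.009),("pinA",(173,213),.05),("pinB",(207,251),.05),("hpin",(102,410),.046),("fixend",(188,446),.046),("knobend",(183,475),.040),("tail",(54,560),.045),("shoe",(204,117),.042)]:
    print(n,(at(T,top(p),z)[:2]-t)@R)
E
```

```text
pinA [0.6371 0.1924 0.0474] 0.0001160977644646128
pinB [0.6217 0.1781 0.0475] 0.0006839549625944758
hpin [0.5561 0.221  0.0466] 0.0001475496824733211
sTR [0.6988 0.1424 0.0135] 5.406398647824342e-05
sBR [0.5998 0.1549 0.0133] 0.001457791938096096
knob [0.5319 0.189  0.0322] 0.0050521490950321225
[0.6268 0.1849] -0.11969831851358398 [[-0.0001  0.0005]
 [-0.0002  0.0019]
 [ 0.0003 -0.0023]]
sTR [ 0.0774 -0.0328]
sBR [-0.0236 -0.0321]
sBL [-0.0227  0.046 ]
pinA [0.0091 0.0081]
pinB [-0.0048 -0.0078]
hpin [-0.0745  0.0276]
fixend [-0.0851 -0.0095]
knobend [-0.0971 -0.0077]
tail [-0.1378  0.0394]
shoe [0.0513 0.0022]
```

```bash
cat >> m.py <<'E'
from scipy.spatial.transform import Rotation as Ro
R0,t0,_=fit([(.085,-.043),(-.035,-.043),(-.035,.053)],[at(T,top(p),.008) for p in [(332,66),(294,342),(82,315)]])
def go(x,y,z):
    from bench import r
    s=r.read_state();w=np.r_[R0@[x,y]+t0,z];Q=Ro.from_quat(s["eef_rot"]).as_matrix()
    yw=np.arctan2(R0[1,0],R0[0,0])+np.pi/2;a=np.arctan2(Q[1,1],Q[0,1])
    print("t",s["time"],"world",w,"delta tool",np.round(Q.T@(w-s["ee_pos"]),4),"turn",-(yw-a),"in pliers",(s["ee_pos"][:2]-t0)@R0*1e3,s["ee_pos"][2],"f",s["ft_force"],"w",s["width"],s["grip_force"])
E
python3 -c "
from m import *
go(-.072,0,.1);go(-.072,0,.04)"
```

```text
t 0.1 world [0.55528218 0.1934732  0.1       ] delta tool [-0.4953 -0.3077  0.1442] turn -0.11405712716993976 in pliers [-529.09570053  362.22758267] 0.2438231747220296 f [-0.58865224  0.01565231 -0.46836737] w 0.08707664306633288 0.0
t 0.1 world [0.55528218 0.1934732  0.04      ] delta tool [-0.4953 -0.3076  0.2042] turn -0.11405712716993976 in pliers [-529.09570053  362.22758267] 0.2438231747220296 f [-0.58865224  0.01565231 -0.46836737] w 0.08707664306633288 0.0
```

```bash
python3 jog.py '[[-0.04,-0.025,0,-0.02,0.087],[-0.08,-0.05,0,-0.04,0.087],[-0.12,-0.075,0,-0.06,0.087],[-0.16,-0.1,0.02,-0.08,0.087],[-0.2,-0.125,0.04,-0.1,0.087],[-0.24,-0.15,0.05,-0.114,0.087],[-0.28,-0.175,0.06,-0.114,0.087],[-0.32,-0.2,0.07,-0.114,0.087],[-0.36,-0.225,0.08,-0.114,0.087],[-0.4,-0.25,0.09,-0.114,0.087],[-0.44,-0.275,0.1,-0.114,0.087],[-0.495,-0.308,0.114,-0.114,0.087]]'; python3 -c "
from m import *
go(-.072,0,.1);go(-.072,0,.04)"
```

```text
time: 1.3
ee_pos: [0.5449, 0.203, 0.1334]
eef_rot: [0.06, 0.998, 0.0, -0.0]
ft_force: [1.1, 1.1, -0.3]
width: 0.0876
grip_force: 0.0
t 1.3 world [0.55528218 0.1934732  0.1       ] delta tool [-0.0115 -0.0083  0.0334] turn 0.0004518123810453023 in pliers [-83.47785901   8.24276376] 0.13340423575004998 f [ 1.14095442  1.14084159 -0.33888177] w 0.0876026779880025 0.0
t 1.3 world [0.55528218 0.1934732  0.04      ] delta tool [-0.0115 -0.0083  0.0934] turn 0.0004518123810453023 in pliers [-83.47785901   8.24276376] 0.13340423575004998 f [ 1.14095442  1.14084159 -0.33888177] w 0.0876026779880025 0.0
```

```bash
python3 jog.py '[[0,0,0,0,0.087],[0,0,0,0,0.087]]'; python3 -c "
from m import *
go(-.072,0,.04)
from bench import r
import cv2
c=r.camera('top');cv2.imwrite('pics/t1.png',cv2.resize(c['img'][130:330,140:300,::-1],None,fx=3,fy=3))"
```

```text
time: 1.5
ee_pos: [0.5443, 0.203, 0.1331]
eef_rot: [0.061, 0.998, -0.001, -0.001]
ft_force: [0.8, 0.5, 0.3]
width: 0.0875
grip_force: 0.0
t 1.5 world [0.55528218 0.1934732  0.04      ] delta tool [-0.0121 -0.008   0.0931] turn -0.002849192918643606 in pliers [-84.01852917   8.11638209] 0.1330824487505734 f [0.84016042 0.53908308 0.26743293] w 0.08751110884795472 0.0
```

View pics/t1.png

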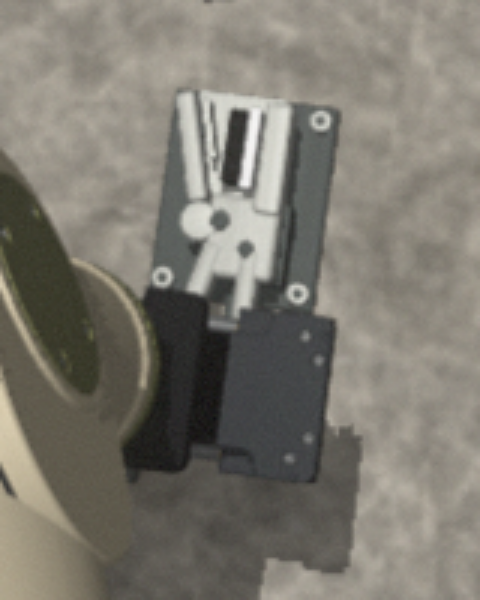

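The gripper hangs over both handles, between crop px (145,290) and (330,480), with the shoe in place at (240,150). I'll centre it and descend.

```bash
python3 jog.py '[[-0.012,-0.008,0.01,0,0.087],[-0.012,-0.008,0.04,0,0.087],[-0.012,-0.008,0.065,0,0.087],[-0.012,-0.008,0.08,0,0.087],[-0.012,-0.008,0.093,0,0.087],[-0.012,-0.008,0.093,0,0.087],[-0.012,-0.008,0.093,0,0.087]]' 45; python3 -c "
from m import *
go(-.072,0,.04)"
```

```text
time: 2.25
ee_pos: [0.5554, 0.1953, 0.0415]
eef_rot: [0.06, 0.998, 0.0, 0.0]
ft_force: [-0.1, 0.5, 0.1]
width: 0.0872
grip_force: 0.0
t 2.25 world [0.55528218 0.1934732  0.04      ] delta tool [-0.0001 -0.0018  0.0015] turn 0.00018856695464508633 in pliers [-72.10617547   1.81862395] 0.041456595846013286 f [-0.09334094  0.47622723  0.12231334] w 0.08716179403510242 0.0
```

Good clearance and no contact. Closing now.

```bash
python3 jog.py '[[0,-0.002,0,0,0.06],[0,-0.002,0,0,0.05],[0,-0.002,0,0,0.04],[0,-0.002,0,0,0.03],[0,-0.002,0,0,0.02],[0,-0.002,0,0,0.02],[0,-0.002,0,0,0.02],[0,-0.002,0,0,0.02]]' 45; python3 -c "
from m import *
go(-.072,0,.04)"
```

```text
time: 3.05
ee_pos: [0.5539, 0.1955, 0.0413]
eef_rot: [0.059, 0.998, 0.001, -0.0]
ft_force: [-9.8, 3.8, 6.8]
width: 0.0312
grip_force: 45.0
t 3.05 world [0.55528218 0.1934732  0.04      ] delta tool [-0.0016 -0.0019  0.0013] turn 0.0024269416250812803 in pliers [-73.63635161   1.87689124] 0.04132964389553044 f [-9.80533778  3.80144655  6.84248329] w 0.03117825231505094 44.955619890242815
```

Width is 31 mm, so it's locked. Opening and lifting clear.

```bash
python3 jog.py '[[0,0,0,0,0.087],[0,0,0,0,0.087],[0,0,0,0,0.087],[0,0,0,0,0.087],[0,0,0,0,0.087],[0,0,-0.03,0,0.087],[0,0,-0.06,0,0.087],[0.03,0,-0.08,0,0.087],[0.06,-0.02,-0.08,0,0.087],[0.06,-0.02,-0.08,0,0.087]]' 45; python3 -c "
from m import *
go(-.132,-.022,.04)
from bench import r
import cv2
c=r.camera('scene');np.savez('s2.npz',**c);cv2.imwrite('pics/s2.png',cv2.resize(c['img'][120:230,210:370,::-1],None,fx=5,fy=5))"
```

```text
time: 4.05
ee_pos: [0.4897, 0.1787, 0.1208]
eef_rot: [0.06, 0.998, -0.0, -0.001]
ft_force: [-0.1, -0.3, -0.5]
width: 0.0868
grip_force: 0.0
t 4.05 world [0.49308442 0.17879538 0.04      ] delta tool [-0.0035  0.0005  0.0808] turn -0.0004881501630418228 in pliers [-135.34031083  -22.47277046] 0.1208453589776223 f [-0.11430519 -0.25358148 -0.49216905] w 0.08679862305185032 0.0
```

View pics/s2.png

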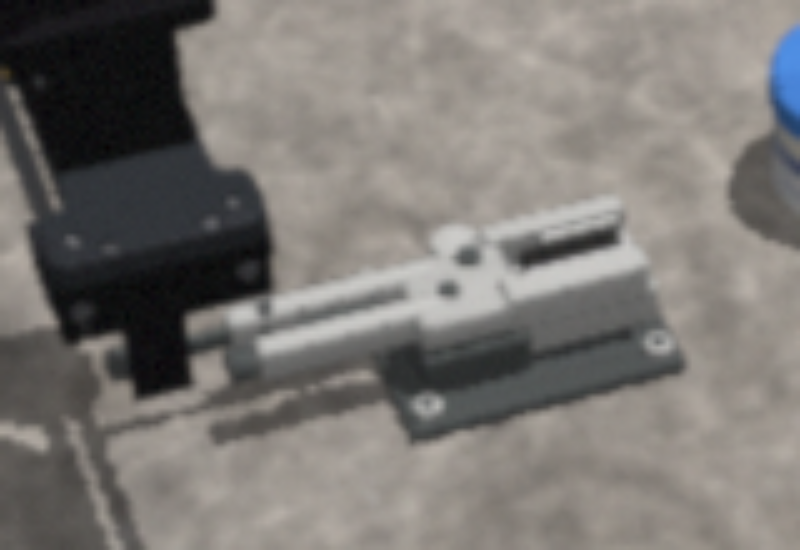

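The handles are parallel at crop px (250,320)/(250,360) and the jaws are shut on the shoe, so the pliers are locked. I'll wait here, closing the fingers meanwhile.

```bash
J='python3 jog.py'; python3 jog.py '[[0,-0.003,0,0,0],[0,-0.003,0,0,0],[0,-0.003,0,0,0],[0,-0.003,0,0,0],[0,-0.003,0,0,0],[0,-0.003,0,0,0],[0,-0.003,0,0,0],[0,-0.003,0,0,0],[0,-0.003,0,0,0],[0,-0.003,0,0,0],[0,-0.003,0,0,0],[0,-0.003,0,0,0]]' 10 >/dev/null
python3 jog.py '[[0,0,0,0,0],[0,0,0,0,0],[0,0,0,0,0],[0,0,0,0,0],[0,0,0,0,0],[0,0,0,0,0],[0,0,0,0,0],[0,0,0,0,0],[0,0,0,0,0],[0,0,0,0,0],[0,0,0,0,0],[0,0,0,0,0]]' >/dev/null
python3 jog.py '[[0,0,0,0,0],[0,0,0,0,0],[0,0,0,0,0],[0,0,0,0,0],[0,0,0,0,0],[0,0,0,0,0],[0,0,0,0,0],[0,0,0,0,0],[0,0,0,0,0],[0,0,0,0,0],[0,0,0,0,0],[0,0,0,0,0]]'; python3 -c "
from m import *
go(-.132,-.022,.04)"
```

```text
time: 7.7
ee_pos: [0.4924, 0.1774, 0.1209]
eef_rot: [0.06, 0.998, 0.0, 0.0]
ft_force: [-0.5, -0.5, -1.3]
width: 0.0002
grip_force: 0.0
t 7.7 world [0.49308442 0.17879538 0.04      ] delta tool [-0.0005  0.0015  0.0809] turn -7.922586303732437e-05 in pliers [-132.48074115  -23.48476052] 0.12088189372307315 f [-0.52125999 -0.52814215 -1.31567925] w 0.0002222632118978705 0.0
```

```bash
python3 jog.py '[[0,0,0.03,0,0],[0,0,0.06,0,0],[0,0,0.08,0,0],[0,0,0.081,0,0],[0,0,0.081,0,0]]'; python3 jog.py '[[0,0.004,0,0,0],[0,0.008,0,0,0],[0,0.012,0,0,0],[0,0.016,0,0,0],[0,0.02,0,0,0],[0,0.023,0,0,0]]'; python3 -c "
from m import *
go(-.132,-.022,.04)"
```

```text
time: 8.2
ee_pos: [0.4925, 0.1774, 0.0402]
eef_rot: [0.06, 0.998, -0.0, -0.0]
ft_force: [-0.9, -0.6, 1.3]
width: 0.0004
grip_force: 0.0
time: 8.8
ee_pos: [0.4951, 0.2002, 0.0399]
eef_rot: [0.06, 0.998, -0.0, -0.0]
ft_force: [-1.2, -4.4, 1.9]
width: 0.0005
grip_force: 2.5
t 8.8 world [0.49308442 0.17879538 0.04      ] delta tool [-0.0006 -0.0215 -0.0001] turn -3.709499468884658e-05 in pliers [-132.55042342   -0.48302053] 0.03985326911929618 f [-1.24794637 -4.35253336  1.85883332] w 0.0005097682643147741 2.5134711278951727
```

Contact at about 4.4 N, pushing on as expected.

```bash
python3 jog.py '[[0,0.003,0,0,0],[0,0.006,0,0,0],[0,0.009,0,0,0],[0,0.011,0,0,0]]'; python3 -c "
from m import *
go(-.132,-.022,.04)
from bench import r
import cv2
c=r.camera('scene');cv2.imwrite('pics/s3.png',cv2.resize(c['img'][120:230,210:370,::-1],None,fx=5,fy=5))"
```

```text
time: 9.2
ee_pos: [0.4966, 0.2106, 0.0398]
eef_rot: [0.06, 0.998, -0.0, -0.0]
ft_force: [-0.1, -3.1, 0.7]
width: 0.0008
grip_force: 1.8
t 9.2 world [0.49308442 0.17879538 0.04      ] delta tool [-0.0004 -0.032  -0.0002] turn -0.0008527795810935324 in pliers [-132.34694826    9.95596046] 0.039819598408649855 f [-0.08826071 -3.08213006  0.70067796] w 0.0007981807970120394 1.783264391051489
```

View pics/s3.png

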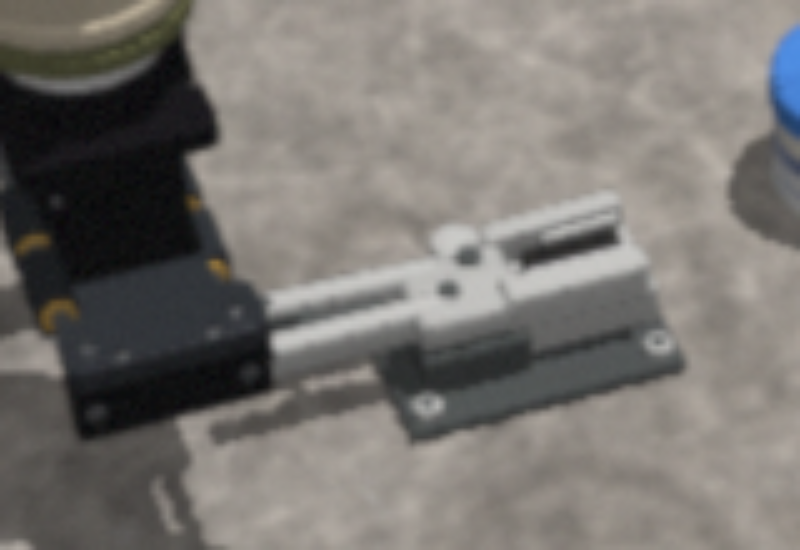

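The handle has begun to swing (crop px (340,285), gap wider), with 3 N still on the tool. I'll push a little further until the force vanishes.

```bash
python3 jog.py '[[0,0.003,0,0,0],[0,0.005,0,0,0],[0,0.005,0,0,0]]'
```

```text
time: 9.55
ee_pos: [0.497, 0.2171, 0.0399]
eef_rot: [0.059, 0.998, 0.0, 0.0]
ft_force: [0.5, -0.1, 0.1]
width: 0.0004
grip_force: 0.0
```

Force has gone, so it has sprung open. Backing off to -y, then up.

```bash
python3 jog.py '[[0,-0.01,0,0,0],[0.01,-0.025,0,0,0],[0.01,-0.035,0,0,0],[0.01,-0.035,-0.04,0,0],[0.01,-0.035,-0.08,0,0],[0.05,-0.035,-0.12,0,0],[0.09,-0.035,-0.14,0,0],[0.09,-0.035,-0.14,0,0],[0.09,-0.035,-0.14,0,0]]'; python3 -c "
from bench import r
import cv2
c=r.camera('top');cv2.imwrite('pics/t4.png',cv2.resize(c['img'][150:300,170:270,::-1],None,fx=4,fy=4,interpolation=cv2.INTER_CUBIC))"
```

```text
time: 10.45
ee_pos: [0.4036, 0.1923, 0.1808]
eef_rot: [0.059, 0.998, 0.001, 0.001]
ft_force: [0.0, 0.2, -0.3]
width: 0.0008
grip_force: 0.0
```

View pics/t4.png

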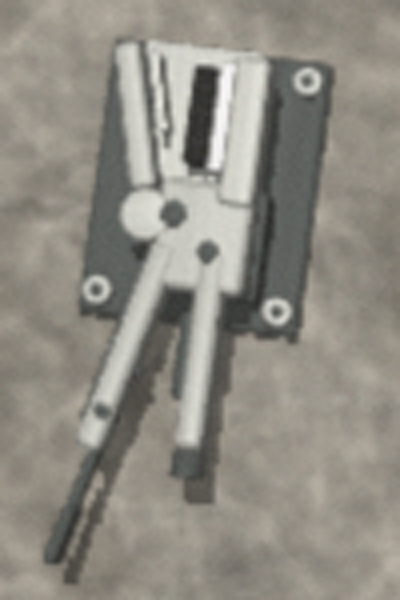

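The handle is wide open again (pin at (102,410), as at the start), the lever is back at rest, and the shoe lies at (209,117) between the jaws. Handing in.

```bash
python3 -c "
from bench import r
print(r.close_job())"
```

```text
the job is handed in; nothing more can be done
None
```

The pliers locked on the shoe and I left them untouched for over three seconds. Pushing the release lever sprang them wide open with the shoe still in place, the empty pliers were not touched, and I handed the job in at about 10.5 s; no verdict was returned.

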